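# Thread a stacked ceramic lamp column

## Task

Build up the ceramic lamp: pull the black rubber bung out of the lamp foot and put it away in the grey bung tray, then stack every loose clay ring section on the foot with the holes lined up, the widest at the bottom and each next one narrower than the one beneath. With the whole stack standing, take the brass lamp tube out of the wooden block and pass it down through all the rings until it stands on the bottom of the foot's socket, and leave it there. Do not knock over or push about the painted bowl, the glaze jar or the brush in the block; a ring may get knocked aside on the way, and must then be put right.

Things in the scene. Friction and masses are not known exactly. Their poses are not given: they have to be found in the camera images.
- foot: lamp foot of off-white clay, a round disc 96 mm across (flaring to 108 mm at its base) and 34 mm high, stuck with clay wads on a round plywood bat 130 mm across and 12 mm thick; all of it fixed to the bench. Origin at the centre of the bat's underside, on the bench; z up.
- socket (a point): centre of the mouth of the foot's hole, on its flat top face, 46 mm above the bench. The hole is vertical, 18 mm in diameter and 24 mm deep, blind, and is stopped by the bung at the start.
- bung: black rubber bung in the foot's hole, loose fit, weighs about 45 g: round stem 15 mm in diameter and 20 mm long, above it a round head 40 mm in diameter and 26 mm high. Origin at the centre of the stem's lower end, z along it towards the head. At the start the head's underside rests on the foot.
- tray: grey plastic bung tray, open on top, fixed: 130 x 180 x 30 mm outside (x, y, z), walls and floor 6 mm, another bung stands on its head in one end (about x = 30 mm, y = 55 mm in the tray's frame). Origin at the centre of its underside, on the bench.
- ring_a: loose ring section of bisque-fired off-white clay, 68 mm outside diameter, 22 mm high, flat top and bottom, straight round side, 20 mm through hole on its axis; weighs about 161 g; origin at its centre (11 mm above its underside), z along the hole; either way up is the same. May be absent.
- ring_b: loose ring section of bisque-fired off-white clay, 61 mm outside diameter, 22 mm high, flat top and bottom, straight round side, 20 mm through hole on its axis; weighs about 126 g; origin at its centre (11 mm above its underside), z along the hole; either way up is the same. May be absent.
- ring_c: loose ring section of bisque-fired off-white clay, 54 mm outside diameter, 22 mm high, flat top and bottom, straight round side, 20 mm through hole on its axis; weighs about 96 g; origin at its centre (11 mm above its underside), z along the hole; either way up is the same. May be absent.
- ring_d: loose ring section of bisque-fired off-white clay, 47 mm outside diameter, 22 mm high, flat top and bottom, straight round side, 20 mm through hole on its axis; weighs about 69 g; origin at its centre (11 mm above its underside), z along the hole; either way up is the same. May be absent.
- ring_e: loose ring section of bisque-fired off-white clay, 40 mm outside diameter, 22 mm high, flat top and bottom, straight round side, 20 mm through hole on its axis; weighs about 46 g; origin at its centre (11 mm above its underside), z along the hole; either way up is the same. May be absent.
- tube: straight brass lamp tube, 14 mm in diameter, 190 mm long, about 90 g, standing upright in one of the two holes of the wooden block, its lower 36 mm in the hole with 2 mm play all round. Its lowest 10 mm taper to 8 mm. Origin at the centre of its lower end, z along it to the top.
- tube_tip (a point): centre of the tapered lower end of the brass tube (the tube body's origin).
- block: fixed wooden tool block 64 x 150 x 50 mm (x, y, z), two vertical holes 18 mm in diameter and 36 mm deep at y = +36 and -36 mm in its frame; the tube stands in one, the brush in the other. Origin at the centre of its underside, on the bench.
- brush: slim paint brush 153 mm long, bristles up, standing in the other hole of the block; not to be disturbed. Origin at its lower end.
- bowl: small white bowl with a painted green rim, 90 mm across and 42 mm high, standing on the bench; not to be disturbed. Origin at the centre of its underside.
- jar: terracotta-brown glaze jar with a black lid, 68 mm across and 85 mm high, standing on the bench; not to be disturbed. Origin at the centre of its underside.
Things that resemble listed ones, but are neither listed nor needed, are in the scene too. What is shaped like the ring_d but blue or purple is not meant. Leave any purple look-alike of the ring_a alone.

How it is judged:
On the way, in this order (a step that is already met when the one before it is completed fails the run):
1. all the rings stand stacked flat on the foot, narrower on wider, their holes lined up with the socket (horizontal distance between each of ring_a, ring_b, ring_c, ring_d, ring_e and socket below 0.006 m and angle between the z axis of each of ring_a, ring_b, ring_c, ring_d, ring_e and the z axis of foot, either way round below 0.08 rad and z of each of ring_a, ring_b, ring_c, ring_d, ring_e in the frame of socket above 0.006 m and ((angle between ring_a's own z axis and vertical below 1.57 rad and z of ring_b in the frame of ring_a above 0.016 m) or (angle between ring_a's own z axis and vertical above 1.57 rad and z of ring_b in the frame of ring_a below -0.016 m)) and ((angle between ring_a's own z axis and vertical below 1.57 rad and z of ring_c in the frame of ring_a above 0.016 m) or (angle between ring_a's own z axis and vertical above 1.57 rad and z of ring_c in the frame of ring_a below -0.016 m)) and ((angle between ring_a's own z axis and vertical below 1.57 rad and z of ring_d in the frame of ring_a above 0.016 m) or (angle between ring_a's own z axis and vertical above 1.57 rad and z of ring_d in the frame of ring_a below -0.016 m)) and ((angle between ring_a's own z axis and vertical below 1.57 rad and z of ring_e in the frame of ring_a above 0.016 m) or (angle between ring_a's own z axis and vertical above 1.57 rad and z of ring_e in the frame of ring_a below -0.016 m)) and ((angle between ring_b's own z axis and vertical below 1.57 rad and z of ring_c in the frame of ring_b above 0.016 m) or (angle between ring_b's own z axis and vertical above 1.57 rad and z of ring_c in the frame of ring_b below -0.016 m)) and ((angle between ring_b's own z axis and vertical below 1.57 rad and z of ring_d in the frame of ring_b above 0.016 m) or (angle between ring_b's own z axis and vertical above 1.57 rad and z of ring_d in the frame of ring_b below -0.016 m)) and ((angle between ring_b's own z axis and vertical below 1.57 rad and z of ring_e in the frame of ring_b above 0.016 m) or (angle between ring_b's own z axis and vertical above 1.57 rad and z of ring_e in the frame of ring_b below -0.016 m)) and ((angle between ring_c's own z axis and vertical below 1.57 rad and z of ring_d in the frame of ring_c above 0.016 m) or (angle between ring_c's own z axis and vertical above 1.57 rad and z of ring_d in the frame of ring_c below -0.016 m)) and ((angle between ring_c's own z axis and vertical below 1.57 rad and z of ring_e in the frame of ring_c above 0.016 m) or (angle between ring_c's own z axis and vertical above 1.57 rad and z of ring_e in the frame of ring_c below -0.016 m)) and ((angle between ring_d's own z axis and vertical below 1.57 rad and z of ring_e in the frame of ring_d above 0.016 m) or (angle between ring_d's own z axis and vertical above 1.57 rad and z of ring_e in the frame of ring_d below -0.016 m))), for 0.2 s.
2. the tube has been passed down through all the rings and stands on the bottom of the socket (horizontal distance between each of ring_a, ring_b, ring_c, ring_d, ring_e and socket below 0.008 m and z of tube_tip in the frame of socket below -0.019 m and horizontal distance between tube_tip and socket below 0.006 m and angle between the z axis of tube and the z axis of foot, either way round below 0.12 rad), for 0.2 s.
At the end, for the whole second after the job is handed in: Every ring lies flat (0.08 rad) on the column, within 8 mm of the socket's axis (6 mm as first stacked, before the tube), narrower above wider; tube tip 19 mm or more below the socket's mouth, within 6 mm of its axis, tube upright within 0.12 rad; bung in the tray; all at rest (all of step 2 and angle between the z axis of each of ring_a, ring_b, ring_c, ring_d, ring_e and the z axis of foot, either way round below 0.08 rad and z of each of ring_a, ring_b, ring_c, ring_d, ring_e in the frame of socket above 0.006 m and ((angle between ring_a's own z axis and vertical below 1.57 rad and z of ring_b in the frame of ring_a above 0.016 m) or (angle between ring_a's own z axis and vertical above 1.57 rad and z of ring_b in the frame of ring_a below -0.016 m)) and ((angle between ring_a's own z axis and vertical below 1.57 rad and z of ring_c in the frame of ring_a above 0.016 m) or (angle between ring_a's own z axis and vertical above 1.57 rad and z of ring_c in the frame of ring_a below -0.016 m)) and ((angle between ring_a's own z axis and vertical below 1.57 rad and z of ring_d in the frame of ring_a above 0.016 m) or (angle between ring_a's own z axis and vertical above 1.57 rad and z of ring_d in the frame of ring_a below -0.016 m)) and ((angle between ring_a's own z axis and vertical below 1.57 rad and z of ring_e in the frame of ring_a above 0.016 m) or (angle between ring_a's own z axis and vertical above 1.57 rad and z of ring_e in the frame of ring_a below -0.016 m)) and ((angle between ring_b's own z axis and vertical below 1.57 rad and z of ring_c in the frame of ring_b above 0.016 m) or (angle between ring_b's own z axis and vertical above 1.57 rad and z of ring_c in the frame of ring_b below -0.016 m)) and ((angle between ring_b's own z axis and vertical below 1.57 rad and z of ring_d in the frame of ring_b above 0.016 m) or (angle between ring_b's own z axis and vertical above 1.57 rad and z of ring_d in the frame of ring_b below -0.016 m)) and ((angle between ring_b's own z axis and vertical below 1.57 rad and z of ring_e in the frame of ring_b above 0.016 m) or (angle between ring_b's own z axis and vertical above 1.57 rad and z of ring_e in the frame of ring_b below -0.016 m)) and ((angle between ring_c's own z axis and vertical below 1.57 rad and z of ring_d in the frame of ring_c above 0.016 m) or (angle between ring_c's own z axis and vertical above 1.57 rad and z of ring_d in the frame of ring_c below -0.016 m)) and ((angle between ring_c's own z axis and vertical below 1.57 rad and z of ring_e in the frame of ring_c above 0.016 m) or (angle between ring_c's own z axis and vertical above 1.57 rad and z of ring_e in the frame of ring_c below -0.016 m)) and ((angle between ring_d's own z axis and vertical below 1.57 rad and z of ring_e in the frame of ring_d above 0.016 m) or (angle between ring_d's own z axis and vertical above 1.57 rad and z of ring_e in the frame of ring_d below -0.016 m)) and x of bung in the frame of tray between -0.062 and 0.062 m and y of bung in the frame of tray between -0.087 and 0.087 m and height (world z) of bung below 0.055 m and linear speed of each of ring_a, ring_b, ring_c, ring_d, ring_e, tube, bung below 0.03 m/s); the robot touches nothing.
It fails at once if the painted bowl is pushed more than 40 mm or knocked over (distance of bowl from where it was at the start of the episode above 0.04 m or angle between bowl's own z axis and vertical above 0.6 rad).
It fails at once if the glaze jar is pushed more than 40 mm or knocked over (distance of jar from where it was at the start of the episode above 0.04 m or angle between jar's own z axis and vertical above 0.6 rad).
It fails at once if the brush in the block is pushed more than 40 mm or knocked over (distance of brush from where it was at the start of the episode above 0.04 m or angle between brush's own z axis and vertical above 0.6 rad).
Of ring_a, ring_b, ring_c, ring_d, ring_e only 3 to 5 are there at a start; the rules pass over those that are not, and their reading is None.
At some moment in a run one of ring_a, ring_b, ring_c, ring_d, ring_e may be knocked a few centimetres aside while the robot is not near it.
It also fails if it takes over 210 s, if anything falls off the work surface, if the arm or the gripper's body presses on something with over 40 N, if the wrist force passes 120 N, or if a joint passes its speed limit or range.

## Robot

A 6-joint arm with a two-finger parallel gripper is mounted at the origin on the work surface. World frame = base frame: x ahead of the robot, y to its left, z up, the work surface at z = 0. Lengths are in m, angles in rad, forces in N, time in s.
With the tool pointing down it reaches from about 0.325 to 0.775 m from the base axis. Payload 5.5 kg.
Tool frame: the origin (TCP) lies at the very end of the fingers, on their centre line; the grasp point (between the pads) lies 19 mm behind it; z points along the fingers, y is the line along which they close (so a half turn about z gives the same grasp; the last joint's range is limited). The gripper opens to 85 mm and grips with 20 to 120 N. Pads are 22 mm wide; open, the fingers measure 114 mm over their backs; the gripper's body (76 mm by 85 mm) begins 54 mm behind the grasp point. The pads swing forward as they close: fully open they stand 13 mm farther back than shut.
Start: joints at [-1.263, 0.091, 1.231, -0, 1.82, -0.057], TCP at [0.214, -0.561, 0.231] pointing down, gripper open.
Joint ranges: [-2.87, 2.87], [-0.86, 2.18], [0.17, 2.46], [-1.51, 4.65], [0.06, 2.69], [-2.65, 2.65]. Speed limits (rad/s): [2.57, 2.57, 3.01, 3.14, 3.14, 3.14].

## Interface

Orientations are given as a rotation vector (axis times angle).
In Python, from cell import observe, get_image, job_done gives the robot as it stands. The module is installed in compiled form; this text tells all that it offers.
- The arm moves only by the tool send_rows, never from a script. Its argument "commands" is a list of rows, each an object of numbers: "ax", "ay", "az": the turn, a rotation vector about the tool's x, y, z in degrees; "tx", "ty", "tz": the shift along the tool's x, y, z in mm; "hand": the gripper's target within -1 to 1 (fully open at 1, half-way at 0, shut at -1). A call has 1 to 5 rows; each row shifts and turns the commanded pose from where the row before left it, along the tool's axes as they then stand; what a row does not reach is not made up. A row lasts 1/8 s, in which the tool goes at most 62.5 mm and 10.7 degrees, less where a joint would pass 70% of its speed; a pose out of reach is approached as far as the arm can. A call with a gripper value outside its range is refused whole. The fingers move at their own pace and stop on an object; "squeeze" is the grip in N (left out, the last holds). Time passes only in rows, so rows that do not move let the fingers close. It gives the time, the measured TCP pose, the force, the opening and the grip force at its end, in the units of the state.
- observe(): the state, without advancing time (a new reading comes with each control period).
- get_image(name): name is "scene" or "top"; returns a dict with "pixels" (420x560x3 uint8, red, green, blue), "range_z" (420x560 float32, m along the optical axis (not along the pixel's ray), 0 where there is no reading), "mtx" (3x3 intrinsics, pixels), "rvec" (rotation vector, rad) and "tvec" (3), from world to camera coordinates, as OpenCV has them. Camera axes: x right, y down, z forward; pixel columns grow to the right and rows downward; lengths in m; the calibration is good to about 2 mm. A picture is of the moment at which its call begins.
- job_done(): hands the job in; it is judged then, once.
The state is a dict: "clock": time; "joint_pos": joint angles; "joint_velocities": joint speeds; "tau": joint torques, N m; "eef_pos": TCP position; "tcp_rot": TCP orientation; "force": force on the tool from outside, world axes, zero at the start; "torque": the same for the moment, N m; "opening": opening from 0.0 (shut) to 1.0 (fully open); "grip_force": force on a finger pad.
Only numpy, scipy, OpenCV 4.12 (cv2) and the standard library are available. Lean on these libraries where they do the work, as an engineer would, in place of code of your own. Each camera call takes 0.05 s, during which the arm holds its last target. There are 200 camera calls.

## Working session

There is one attempt and no reset: what is moved stays moved. The work goes in short steps, Python scripts to look and compute and a tool call to move; the robot and the scene stay as the last step left them, time stands still between calls to the robot, and variables do not carry over. Pictures are saved under pics/ and viewed, at most 14 in all, crops included, and the job is handed in when it is done.

Besides the shell and the picture viewer there is one more tool, called after ">>>" as name([rows], argument=value, ...), one row to a line, values as JSON. send_rows: Moves the arm, as the interface text tells. Its arguments: {"type":"object","properties":{"commands":{"type":"array","items":{"type":"object","properties":{"ax":{"type":"number"},"ay":{"type":"number"},"az":{"type":"number"},"tx":{"type":"number"},"ty":{"type":"number"},"tz":{"type":"number"},"hand":{"type":"number"}}}},"squeeze":{"type":"number"}},"required":["commands"]}

```bash
mkdir -p pics
cat > h.py <<'E'
import numpy as np, cv2
from cell import observe, get_image, job_done
def cloud(im):
    z=im["range_z"]; K=im["mtx"]; R,_=cv2.Rodrigues(np.array(im["rvec"],float)); t=np.array(im["tvec"],float).ravel()
    v,u=np.indices(z.shape); P=np.stack([(u-K[0,2])/K[0,0]*z,(v-K[1,2])/K[1,1]*z,z],-1)
    W=(P-t)@R; W[z<=0]=np.nan; return W
def save(im,name): cv2.imwrite("pics/"+name,im["pixels"][:,:,::-1])
E
python3 - <<'E'
from h import *
for n in("scene","top"):
    im=get_image(n); save(im,n+"0.png"); np.savez(n+"0.npz",W=cloud(im),px=im["pixels"])
    R,_=cv2.Rodrigues(np.array(im["rvec"],float)); print(n,-R.T@np.array(im["tvec"]).ravel(),im["mtx"][0,0])
print(observe())
E
```

```text
scene [ 0.96513243 -0.59438926  0.50799231] 421.53327147293703
top [ 0.49632361 -0.01875457  1.02613481] 427.348835223441
{'clock': 0.1, 'joint_pos': array([-1.26269501e+00,  9.17674837e-02,  1.23175212e+00,  3.59985550e-05,
        1.81978675e+00, -5.66864589e-02]), 'joint_velocities': array([-2.72212403e-05, -2.41906586e-03, -1.17839164e-03,  1.05914341e-03,
       -1.10054860e-03, -2.50815855e-04]), 'tau': array([ 1.60600255e-03, -4.60218644e+01, -4.19216537e+01, -1.21245580e-04,
        1.06853418e-02,  1.90494626e-05]), 'eef_pos': array([ 0.2139934 , -0.56027978,  0.2302811 ]), 'tcp_rot': array([-3.08780204e+00, -5.69539961e-01,  2.82961818e-04]), 'force': array([-0.10982875, -0.45829375,  0.89785738]), 'torque': array([0.03581018, 0.01220704, 0.03841052]), 'grip_force': 0.0, 'opening': 1.004499645312743}
```

View pics/scene0.png

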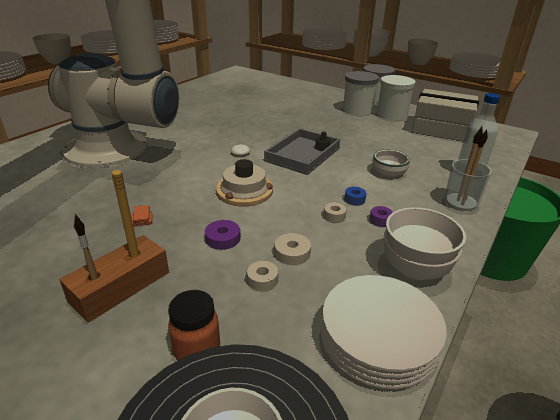

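View pics/top0.png

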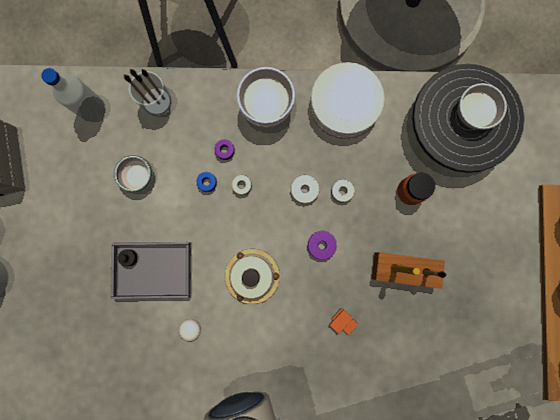

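The scene view shows the foot with its bung at (244,172), off-white rings at (335,212), (292,248) and (262,275), and the tube at (125,215). The top view shows off-white rings at (241,185), (305,189) and (343,190), the foot at (251,277), the tray at (151,271) and the block at (408,271). It also shows the tube top near (417,271), the brush near (443,273), the bowl at (133,174) and the jar at (416,188).

Possible mix-ups, in top view pixels: blue ring (206,182), purple small ring (224,149), purple large ring (322,245), white lump (189,329), and the second bung in the tray (127,258). I choose the three off-white rings and the bung in the foot.

```bash
cat >> h.py <<'E'
def circ(P,n=4):
    P=P[:,:2]
    from scipy.optimize import least_squares
    c0=np.r_[P.mean(0),.03]
    return least_squares(lambda p:np.hypot(*(P-p[:2]).T)-p[2],c0,loss='soft_l1',f_scale=.001).x
def blob(W,u0,u1,v0,v1,z0,z1):
    S=W[v0:v1,u0:u1]; return (S[...,2]>z0)&(S[...,2]<z1), S
def meas(W,box,z0,z1):
    m,S=blob(W,*box,z0,z1); m=m.astype(np.uint8)
    cs,_=cv2.findContours(m,cv2.RETR_EXTERNAL,cv2.CHAIN_APPROX_NONE); c=max(cs,key=cv2.contourArea)[:,0]
    Q=S[c[:,1],c[:,0]]; p=circ(Q); P=S[m>0]
    return np.round([*p[:2]*1000,p[2]*2000,np.nanmedian(P[:,2])*1000,m.sum()],1)
E
python3 - <<'E'
from h import *
W=np.load("top0.npz")["W"]; px=np.load("top0.npz")["px"]
for n,b,z0,z1 in [("r241",(226,258,170,202),.016,.03),("r305",(285,325,169,209),.016,.03),("r343",(326,362,172,210),.016,.03),("blue",(192,216,170,194),.016,.03),
 ("foot",(215,290,240,315),.04,.055),("bung",(230,275,255,300),.06,.085),("bat",(215,290,240,315),.005,.02),
 ("purp",(300,345,225,265),.016,.03),("traybung",(113,142,245,275),.02,.06),("bowl",(110,156,150,200),.03,.05),("jar",(395,440,165,215),.075,.095),("tray",(105,196,236,306),.02,.04)]:
    print(n,meas(W,b,z0,z1))
m,S=blob(W,360,460,245,300,.04,.06);P=S[m];print("block",cv2.minAreaRect((P[:,:2]*1000).astype(np.float32)),np.median(P[:,2]))
m,S=blob(W,360,460,240,300,.06,.3);print("tall pts",np.round(S[m]*1000)[:60:2].tolist())
m,S=blob(W,105,196,236,306,.02,.04);P=S[m];print("tray",cv2.minAreaRect((P[:,:2]*1000).astype(np.float32)))
c=cv2.resize(px[140:310,215:455][:,:,::-1],None,fx=3,fy=3,interpolation=cv2.INTER_CUBIC);cv2.imwrite("pics/crop1.png",c)
E
```

```text
r241 [655.1  73.8  44.5  21.8 250. ]
r305 [647.8 -77.3  65.5  21.7 580. ]
r343 [ 645.7 -167.3   51.7   21.4  355. ]
blue [661.1 158.2  44.   21.7 245. ]
foot [ 439.4   43.6   93.5   45.9 1124. ]
bung [439.3  43.4  37.8  71.8 253. ]
bat [439.3  43.7 127.3  12.5 845. ]
purp [ 515.8 -119.6   65.3   21.7  592. ]
traybung [477.1 336.1  38.1  31.2 340. ]
bowl [673.2 326.3  85.7  40.6 366. ]
jar [ 650.5 -331.8   57.6   84.7  581. ]
tray [ 449.2  280.   179.7   29.6 1031. ]
block ((462.57598876953125, -317.699462890625), (151.66432189941406, 63.96455764770508), 83.89166259765625) 0.04975111109848739
tall pts [[473.0, -280.0, 68.0], [473.0, -283.0, 71.0], [471.0, -276.0, 72.0], [471.0, -277.0, 84.0], [472.0, -277.0, 101.0], [472.0, -278.0, 114.0], [473.0, -279.0, 125.0], [473.0, -281.0, 133.0], [473.0, -282.0, 141.0], [469.0, -275.0, 76.0], [469.0, -275.0, 92.0], [470.0, -276.0, 106.0], [470.0, -277.0, 117.0], [471.0, -277.0, 132.0], [471.0, -277.0, 145.0], [472.0, -277.0, 158.0], [472.0, -278.0, 169.0], [472.0, -278.0, 180.0], [473.0, -279.0, 191.0], [473.0, -281.0, 198.0], [466.0, -275.0, 68.0], [467.0, -275.0, 93.0], [468.0, -275.0, 110.0], [468.0, -275.0, 122.0], [469.0, -276.0, 135.0], [469.0, -276.0, 149.0], [470.0, -276.0, 162.0], [470.0, -276.0, 176.0], [471.0, -277.0, 184.0], [471.0, -277.0, 198.0]]
tray ((448.7298278808594, 280.5345458984375), (130.130615234375, 180.55410766601562), 1.5422720909118652)
```

View pics/crop1.png

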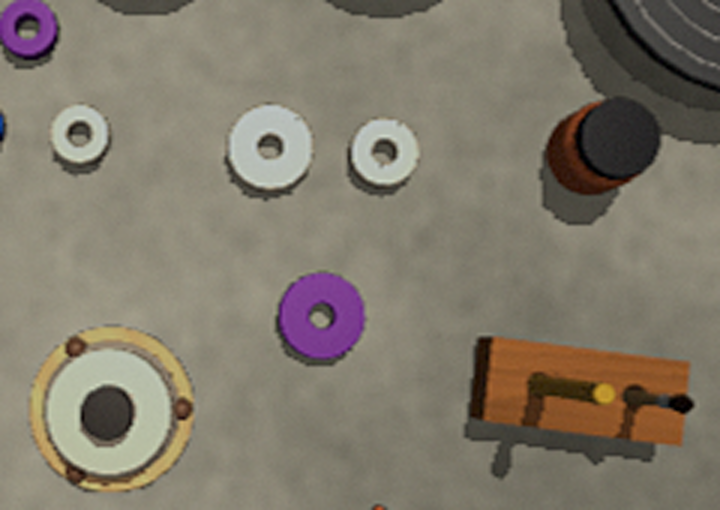

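Apart from a steady 2.5 mm edge loss, the ring diameters match ring_a at (305,189), ring_c at (343,190) and ring_d at (241,185). The crop shows the same three off-white rings at crop pixels (270,146), (384,151) and (79,134), so the choice holds. Bung first: I turn to yaw 90, so tx = +y, ty = +x and tz = down.

>>> send_rows([
  {"az": -10,"hand": 0.4},
  {"az": -10,"hand": 0.4},
  {"az": -10,"hand": 0.4},
  {"az": -10,"hand": 0.4},
  {"az": -10,"hand": 0.4},
])

```text
invalid input
```

>>> send_rows([
  {"az": -10},
  {"az": -9.1},
  {"tx": 50,"ty": 20},
  {"tx": 50,"ty": 20},
  {"tx": 50,"ty": 20},
])

```text
invalid input
```

>>> send_rows([
  {"tx": 50,"ty": 20},
  {"tx": 50,"ty": 20},
  {"tx": 50,"ty": 20},
  {"tx": 50,"ty": 20},
  {"tx": 50,"ty": 20},
])

```text
invalid input
```

>>> send_rows([
  {"tx": 50,"ty": 20},
  {"tx": 50,"ty": 20},
  {"tx": 50,"ty": 15},
  {"tx": 50,"ty": 10},
  {},
])

```text
invalid input
```

```bash
cat >> h.py <<'E'
from scipy.spatial.transform import Rotation as Ro
def go(x,y,z,yaw):
    o=observe(); R=Ro.from_rotvec(o["tcp_rot"]).as_matrix(); cy=np.degrees(np.arctan2(R[1,0],R[0,0]))
    d=np.array([x,y,z])-o["eef_pos"]*1000
    print("clk %.1f"%o["clock"],"pos",np.round(o["eef_pos"]*1000,1),"yaw %.2f"%cy,"az %.2f"%(-(yaw-cy)),"t",np.round(R.T@d,1),"tilt",np.round(R[:2,2],4),"open %.3f grip %.1f"%(o["opening"],o["grip_force"]),"F",np.round(o["force"],1))
E
python3 - <<'E'
from h import *
go(439,43.5,50,90)
W=cloud(get_image("scene"));m=(abs(W[...,0]-.439)<.08)&(abs(W[...,1]-.0435)<.07)&(W[...,2]>.09)&(W[...,2]<.4)
P=W[m];print(len(P),np.round(np.percentile(P[:,2],[0,1,2,5]),4))
E
```

```text
clk 0.1 pos [ 214.  -560.3  230.3] yaw 20.90 az -69.10 t [ 425.6 -483.5  181.2] tilt [-0.0005  0.0016] open 1.004 grip 0.0 F [-0.1 -0.5  0.9]Traceback (most recent call last):
  File "<stdin>", line 4, in <module>
    return _quantile_unchecked(
        a, q, axis, out, overwrite_input, method, keepdims, weights)
    return _ureduce(a,
                    func=_quantile_ureduce_func,
    ...<5 lines>...
                    overwrite_input=overwrite_input,
                    method=method)
    r = func(a, **kwargs)
    result = _quantile(arr,
                       quantiles=q,
    ...<2 lines>...
                       out=out,
                       weights=wgt)
    slices_having_nans = np.isnan(arr[-1, ...])
                                  ~~~^^^^^^^^^
IndexError: index -1 is out of bounds for axis 0 with size 0
```

The rows were refused and nothing moved. I'll try again with every field given.

>>> send_rows([
  {"ax": 0,"ay": 0,"az": -10,"tx": 0,"ty": 0,"tz": 0,"hand": 0.4},
], squeeze=30)

```text
clock: 0.28
eef_pos: [0.214, -0.5604, 0.2307]
tcp_rot: [-3.025, -0.842, 0.0]
force: [-0.3, -0.5, -0.2]
opening: 0.82
grip_force: 0.0
```

>>> send_rows([
  {"az": -10,"hand": 0.4},
  {"az": -10,"hand": 0.4},
  {"az": -10,"hand": 0.4},
  {"az": -10,"hand": 0.4},
  {"az": -10,"hand": 0.4},
], squeeze=30)

```text
invalid input
```

>>> send_rows([
  {"ax": 0,"ay": 0,"az": 0,"tx": 10,"ty": 4,"tz": 0,"hand": 0.4},
])

```text
clock: 0.4
eef_pos: [0.2245, -0.5588, 0.2309]
tcp_rot: [-3.029, -0.833, 0.0]
force: [0.3, -0.8, 0.8]
opening: 0.695
grip_force: 0.0
```

>>> send_rows([
  {"ax": 0,"ay": 0,"az": -10,"tx": 0,"ty": 0,"tz": 0,"hand": 0.4},
  {"ax": 0,"ay": 0,"az": -10,"tx": 0,"ty": 0,"tz": 0,"hand": 0.4},
  {"ax": 0,"ay": 0,"az": -10,"tx": 0,"ty": 0,"tz": 0,"hand": 0.4},
  {"ax": 0,"ay": 0,"az": -10,"tx": 0,"ty": 0,"tz": 0,"hand": 0.4},
  {"ax": 0,"ay": 0,"az": -10,"tx": 0,"ty": 0,"tz": 0,"hand": 0.4},
])

```text
clock: 1.02
eef_pos: [0.2254, -0.5586, 0.231]
tcp_rot: [-2.388, -2.04, -0.001]
force: [-0.2, 0.8, -0.0]
opening: 0.702
grip_force: 0.0
```

>>> send_rows([
  {"ax": 0,"ay": 0,"az": -9.1,"tx": 0,"ty": 0,"tz": 0,"hand": 0.4},
  {"ax": 0,"ay": 0,"az": 0,"tx": 50,"ty": 18,"tz": 0,"hand": 0.4},
  {"ax": 0,"ay": 0,"az": 0,"tx": 50,"ty": 18,"tz": 0,"hand": 0.4},
  {"ax": 0,"ay": 0,"az": 0,"tx": 50,"ty": 18,"tz": 0,"hand": 0.4},
  {"ax": 0,"ay": 0,"az": 0,"tx": 50,"ty": 18,"tz": 0,"hand": 0.4},
])

```text
clock: 1.65
eef_pos: [0.2975, -0.3569, 0.2312]
tcp_rot: [2.226, 2.217, 0.001]
force: [0.4, 0.7, 0.5]
opening: 0.697
grip_force: 0.0
```

>>> send_rows([
  {"ax": 0,"ay": 0,"az": 0,"tx": 50,"ty": 18,"tz": 0,"hand": 0.4},
  {"ax": 0,"ay": 0,"az": 0,"tx": 50,"ty": 18,"tz": 0,"hand": 0.4},
  {"ax": 0,"ay": 0,"az": 0,"tx": 50,"ty": 18,"tz": 0,"hand": 0.4},
  {"ax": 0,"ay": 0,"az": 0,"tx": 50,"ty": 18,"tz": 0,"hand": 0.4},
  {"ax": 0,"ay": 0,"az": 0,"tx": 50,"ty": 18,"tz": 0,"hand": 0.4},
])

```text
clock: 2.28
eef_pos: [0.3872, -0.1067, 0.2314]
tcp_rot: [2.225, 2.217, 0.001]
force: [2.2, 0.2, 0.1]
opening: 0.7
grip_force: 0.0
```

>>> send_rows([
  {"ax": 0,"ay": 0,"az": 0,"tx": 50,"ty": 18,"tz": 0,"hand": 0.4},
  {"ax": 0,"ay": 0,"az": 0,"tx": 50,"ty": 18,"tz": 0,"hand": 0.4},
  {"ax": 0,"ay": 0,"az": 0,"tx": 50,"ty": 18,"tz": 0,"hand": 0.4},
  {"ax": 0,"ay": 0,"az": 0,"tx": 0,"ty": 0,"tz": 40,"hand": 0.4},
  {"ax": 0,"ay": 0,"az": 0,"tx": 0,"ty": 0,"tz": 40,"hand": 0.4},
])

```text
clock: 2.9
eef_pos: [0.441, 0.0428, 0.1505]
tcp_rot: [2.223, 2.219, 0.001]
force: [0.5, -0.2, 0.0]
opening: 0.699
grip_force: 0.0
```

```bash
cat > tip.py <<'E'
from h import *
W=cloud(get_image("scene"));e=observe()["eef_pos"]
m=(abs(W[...,0]-e[0])<.08)&(abs(W[...,1]-e[1])<.07)&(W[...,2]>.085)&(W[...,2]<.4)
P=W[m];print(len(P),"tip below",np.round(np.percentile(P[:,2],[0,1,2,5])*1000,1) if len(P) else 0, P.min(0),P.max(0))
E
python3 - <<'E'
from h import *
go(439,43.5,50,90)
exec(open("tip.py").read())
E
```

```text
clk 2.9 pos [441.   42.8 150.5] yaw 89.91 az -0.09 t [  0.7  -2.1 100.5] tilt [0.001  0.0002] open 0.699 grip 0.0 F [ 0.5 -0.2  0. ]
5116 tip below [155.3 163.8 169.3 185. ] [0.37363922 0.0011038  0.15534686] [0.51043986 0.08237663 0.39999583]
```

>>> send_rows([
  {"ax": 0,"ay": 0,"az": 0,"tx": 0.7,"ty": -2,"tz": 40,"hand": 0.4},
  {"ax": 0,"ay": 0,"az": 0,"tx": 0,"ty": 0,"tz": 40,"hand": 0.4},
  {"ax": 0,"ay": 0,"az": 0,"tx": 0,"ty": 0,"tz": 20,"hand": 0.4},
  {"ax": 0,"ay": 0,"az": 0,"tx": 0,"ty": 0,"tz": 0,"hand": -1},
  {"ax": 0,"ay": 0,"az": 0,"tx": 0,"ty": 0,"tz": 0,"hand": -1},
], squeeze=30)

```text
clock: 3.58
eef_pos: [0.4395, 0.042, 0.0529]
tcp_rot: [2.222, 2.219, 0.002]
force: [-1.0, 0.7, 0.5]
opening: 0.454
grip_force: 32.0
```

>>> send_rows([
  {"ax": 0,"ay": 0,"az": 0,"tx": 0,"ty": 0,"tz": 0,"hand": -1},
  {"ax": 0,"ay": 0,"az": 0,"tx": 0,"ty": 0,"tz": -15,"hand": -1},
  {"ax": 0,"ay": 0,"az": 0,"tx": 0,"ty": 0,"tz": -30,"hand": -1},
  {"ax": 0,"ay": 0,"az": 0,"tx": 0,"ty": 0,"tz": -35,"hand": -1},
  {"ax": 0,"ay": 0,"az": 0,"tx": 0,"ty": 0,"tz": 0,"hand": -1},
])

```text
clock: 4.2
eef_pos: [0.4407, 0.0419, 0.1364]
tcp_rot: [2.218, 2.217, 0.009]
force: [1.2, 0.6, -0.4]
opening: 0.456
grip_force: 32.0
```

Run:
```python
from h import *
go(449,240,130,90)
```

```text
clk 4.2 pos [440.7  41.9 136.4] yaw 89.99 az -0.01 t [198.1   8.2   6.5] tilt [0.008  0.0002] open 0.456 grip 32.0 F [ 1.2  0.6 -0.4]
```

>>> send_rows([
  {"ax": 0,"ay": 0,"az": 0,"tx": 50,"ty": 2,"tz": 0,"hand": -1},
  {"ax": 0,"ay": 0,"az": 0,"tx": 50,"ty": 2,"tz": 0,"hand": -1},
  {"ax": 0,"ay": 0,"az": 0,"tx": 50,"ty": 2,"tz": 0,"hand": -1},
  {"ax": 0,"ay": 0,"az": 0,"tx": 48,"ty": 2,"tz": 0,"hand": -1},
  {"ax": 0,"ay": 0,"az": 0,"tx": 0,"ty": 0,"tz": 40,"hand": -1},
])

```text
clock: 4.82
eef_pos: [0.4482, 0.2437, 0.0943]
tcp_rot: [2.216, 2.225, 0.011]
force: [-0.2, -0.4, -0.8]
opening: 0.458
grip_force: 32.1
```

>>> send_rows([
  {"ax": 0,"ay": 0,"az": 0,"tx": 0,"ty": 0,"tz": 40,"hand": -1},
  {"ax": 0,"ay": 0,"az": 0,"tx": 0,"ty": 0,"tz": 20,"hand": -1},
  {"ax": 0,"ay": 0,"az": 0,"tx": 0,"ty": 0,"tz": 0,"hand": -1},
  {"ax": 0,"ay": 0,"az": 0,"tx": 0,"ty": 0,"tz": 0,"hand": 0.3},
  {"ax": 0,"ay": 0,"az": 0,"tx": 0,"ty": 0,"tz": 0,"hand": 0.3},
])

```text
clock: 5.45
eef_pos: [0.4469, 0.2399, 0.0317]
tcp_rot: [2.221, 2.221, 0.001]
force: [0.9, 0.2, -0.0]
opening: 0.649
grip_force: 0.0
```

>>> send_rows([
  {"ax": 0,"ay": 0,"az": 0,"tx": 0,"ty": 0,"tz": -40,"hand": 0.3},
  {"ax": 0,"ay": 0,"az": 0,"tx": 0,"ty": 0,"tz": -50,"hand": 1},
  {"ax": 0,"ay": 0,"az": 0,"tx": 0,"ty": 0,"tz": -50,"hand": 1},
  {"ax": 0,"ay": 0,"az": 0,"tx": -50,"ty": 30,"tz": 0,"hand": 1},
  {"ax": 0,"ay": 0,"az": 0,"tx": -50,"ty": 30,"tz": 0,"hand": 1},
])

```text
clock: 6.08
eef_pos: [0.5077, 0.1394, 0.1729]
tcp_rot: [2.218, 2.223, 0.004]
force: [0.3, 0.8, -0.2]
opening: 1.0
grip_force: 0.0
```

Run:
```python
from h import *
go(645.5,-167.3,100,90)
im=get_image("top");save(im,"top1.png");W=cloud(im)
for n,b in [("d",(226,258,170,202)),("a",(285,325,169,209)),("c",(326,362,172,210))]:
    try: print(n,meas(W,b,.016,.03))
    except Exception as e: print(n,e)
m,S=blob(W,105,196,236,306,.031,.1);print(meas(W,(142,190,245,300),.012,.08), meas(W,(142,190,245,300),.02,.08))
```

```text
clk 6.1 pos [507.7 139.4 172.9] yaw 90.13 az 0.13 t [-307.   136.9   73.2] tilt [0.0031 0.0007] open 1.000 grip 0.0 F [ 0.3  0.8 -0.2]
d [655.3  73.8  44.6  21.6 250. ]
a [647.9 -77.2  65.7  21.6 580. ]
c [ 645.8 -167.5   51.7   21.4  354. ]
[609.6 263.5 445.8  30.  296. ] [612.  265.  450.8  30.4 276. ]
```

View pics/top1.png

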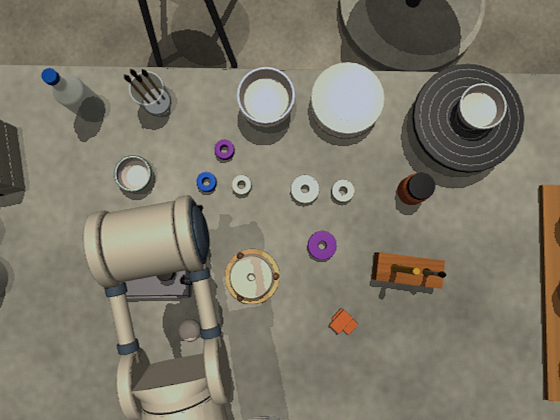

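The tray area at (175,280) is mostly hidden by the arm, so I'll check the bung later. The foot hole is clear at (251,277) and the rings haven't moved. Next is ring_a.

>>> send_rows([
  {"ax": 0,"ay": 0,"az": -0.1,"tx": -43,"ty": 28,"tz": 5,"hand": 1},
  {"ax": 0,"ay": 0,"az": 0,"tx": -43,"ty": 28,"tz": 5,"hand": 1},
  {"ax": 0,"ay": 0,"az": 0,"tx": -43,"ty": 28,"tz": 5,"hand": 1},
  {"ax": 0,"ay": 0,"az": 0,"tx": -43,"ty": 28,"tz": 5,"hand": 1},
  {"ax": 0,"ay": 0,"az": 0,"tx": -44,"ty": 28,"tz": 5,"hand": 1},
])

```text
clock: 6.75
eef_pos: [0.6478, -0.0772, 0.1463]
tcp_rot: [2.22, 2.223, 0.001]
force: [0.1, 0.4, -0.2]
opening: 0.998
grip_force: 0.0
```

>>> send_rows([
  {"ax": 0,"ay": 0,"az": 0,"tx": 0,"ty": 0,"tz": 40,"hand": 1},
  {"ax": 0,"ay": 0,"az": 0,"tx": 0,"ty": 0,"tz": 40,"hand": 1},
  {"ax": 0,"ay": 0,"az": 0,"tx": 0,"ty": 0,"tz": 0,"hand": 1},
  {"ax": 0,"ay": 0,"az": 0,"tx": 0,"ty": 0,"tz": 0,"hand": 1},
])

```text
clock: 7.25
eef_pos: [0.6477, -0.0758, 0.0682]
tcp_rot: [2.218, 2.222, 0.002]
force: [1.3, 0.2, 0.1]
opening: 1.003
grip_force: 0.0
```

Run:
```python
from h import *
go(648,-77.2,2,90)
```

```text
clk 7.2 pos [647.7 -75.8  68.2] yaw 90.11 az 0.11 t [-1.3  0.2 66.2] tilt [ 0.002  -0.0004] open 1.003 grip 0.0 F [1.3 0.2 0.1]
```

>>> send_rows([
  {"ax": 0,"ay": 0,"az": 0,"tx": -1,"ty": 0,"tz": 40,"hand": 1},
  {"ax": 0,"ay": 0,"az": 0,"tx": 0,"ty": 0,"tz": 25,"hand": 1},
  {"ax": 0,"ay": 0,"az": 0,"tx": 0,"ty": 0,"tz": 0,"hand": -1},
  {"ax": 0,"ay": 0,"az": 0,"tx": 0,"ty": 0,"tz": 0,"hand": -1},
  {"ax": 0,"ay": 0,"az": 0,"tx": 0,"ty": 0,"tz": 0,"hand": -1},
], squeeze=40)

```text
clock: 7.88
eef_pos: [0.6483, -0.0771, 0.0038]
tcp_rot: [2.217, 2.221, 0.003]
force: [0.1, -0.6, -1.5]
opening: 0.778
grip_force: 44.8
```

Run:
```python
from h import *
go(440,43.5,120,90)
```

```text
clk 7.9 pos [648.3 -77.1   3.8] yaw 90.11 az 0.11 t [ 120.9 -207.6 -117.1] tilt [ 0.0036 -0.0006] open 0.778 grip 44.8 F [ 0.1 -0.6 -1.5]
```

>>> send_rows([
  {"ax": 0,"ay": 0,"az": -0.1,"tx": 0,"ty": 0,"tz": -30,"hand": -1},
  {"ax": 0,"ay": 0,"az": 0,"tx": 0,"ty": 0,"tz": -40,"hand": -1},
  {"ax": 0,"ay": 0,"az": 0,"tx": 0,"ty": 0,"tz": -40,"hand": -1},
  {"ax": 0,"ay": 0,"az": 0,"tx": 21,"ty": -38.5,"tz": 0,"hand": -1},
  {"ax": 0,"ay": 0,"az": 0,"tx": 25,"ty": -42.5,"tz": 0,"hand": -1},
])

```text
clock: 8.5
eef_pos: [0.5659, -0.0311, 0.1133]
tcp_rot: [2.217, 2.223, 0.003]
force: [1.5, 0.2, -2.2]
opening: 0.78
grip_force: 45.5
```

>>> send_rows([
  {"ax": 0,"ay": 0,"az": 0,"tx": 25,"ty": -42.5,"tz": 0,"hand": -1},
  {"ax": 0,"ay": 0,"az": 0,"tx": 25,"ty": -42.5,"tz": 0,"hand": -1},
  {"ax": 0,"ay": 0,"az": 0,"tx": 25,"ty": -42.5,"tz": 0,"hand": -1},
  {"ax": 0,"ay": 0,"az": 0,"tx": 0,"ty": 0,"tz": 30,"hand": -1},
  {"ax": 0,"ay": 0,"az": 0,"tx": 0,"ty": 0,"tz": 20,"hand": -1},
])

```text
clock: 9.12
eef_pos: [0.4381, 0.0438, 0.062]
tcp_rot: [2.215, 2.225, 0.003]
force: [-0.1, 0.5, -2.4]
opening: 0.78
grip_force: 45.5
```

Run:
```python
from h import *
go(439.8,43.7,50,90)
```

```text
clk 9.1 pos [438.1  43.8  62. ] yaw 90.26 az 0.26 t [-0.1  1.7 12. ] tilt [0.003 0.   ] open 0.780 grip 45.5 F [-0.1  0.5 -2.4]
```

>>> send_rows([
  {"ax": 0,"ay": 0,"az": 0,"tx": 0,"ty": 0,"tz": 8,"hand": -1},
  {"ax": 0,"ay": 0,"az": 0,"tx": 0,"ty": 0,"tz": 0,"hand": -1},
  {"ax": 0,"ay": 0,"az": 0,"tx": 0,"ty": 0,"tz": 0,"hand": -1},
])

```text
clock: 9.5
eef_pos: [0.4388, 0.0433, 0.0545]
tcp_rot: [2.217, 2.224, 0.002]
force: [0.7, -0.9, -0.6]
opening: 0.781
grip_force: 45.5
```

Run:
```python
from h import *
for i in range(3):
    go(439.8,43.7,50,90); get_image("top") if i<2 else 0
```

```text
clk 9.5 pos [438.8  43.3  54.5] yaw 90.19 az 0.19 t [0.4 1.  4.5] tilt [0.0017 0.    ] open 0.781 grip 45.5 F [ 0.7 -0.9 -0.6]
clk 9.6 pos [438.8  43.3  54.5] yaw 90.19 az 0.19 t [0.4 1.  4.5] tilt [0.0018 0.0001] open 0.782 grip 45.5 F [ 0.3 -0.7 -1.3]
clk 9.6 pos [438.8  43.3  54.4] yaw 90.19 az 0.19 t [0.4 1.  4.4] tilt [0.0017 0.0001] open 0.778 grip 45.5 F [ 0.5 -0.5 -1.2]
```

>>> send_rows([
  {"ax": 0,"ay": 0,"az": 0.2,"tx": 0.4,"ty": 0.8,"tz": 3,"hand": -1},
  {"ax": 0,"ay": 0,"az": 0,"tx": 0,"ty": 0,"tz": 1.5,"hand": -1},
  {"ax": 0,"ay": 0,"az": 0,"tx": 0,"ty": 0,"tz": 0,"hand": -1},
])

```text
clock: 9.98
eef_pos: [0.4388, 0.0438, 0.0486]
tcp_rot: [-2.221, -2.221, 0.0]
force: [0.4, 0.4, -1.2]
opening: 0.78
grip_force: 45.6
```

>>> send_rows([
  {"ax": 0,"ay": 0,"az": 0,"tx": 0,"ty": 0,"tz": 0,"hand": 1},
  {"ax": 0,"ay": 0,"az": 0,"tx": 0,"ty": 0,"tz": 0,"hand": 1},
  {"ax": 0,"ay": 0,"az": 0,"tx": 0,"ty": 0,"tz": -30,"hand": 1},
  {"ax": 0,"ay": 0,"az": 0,"tx": 0,"ty": 0,"tz": -40,"hand": 1},
  {"ax": 0,"ay": 0,"az": 0,"tx": -30,"ty": 40,"tz": 0,"hand": 1},
])

```text
clock: 10.6
eef_pos: [0.4809, 0.0148, 0.1243]
tcp_rot: [2.213, 2.22, 0.011]
force: [0.4, 1.0, 0.5]
opening: 0.999
grip_force: 0.0
```

>>> send_rows([
  {"ax": 0,"ay": 0,"az": 0,"tx": -50,"ty": 30,"tz": 0,"hand": 0.6},
  {"ax": 0,"ay": 0,"az": 0,"tx": -50,"ty": 30,"tz": 0,"hand": 0.6},
  {"ax": 0,"ay": 0,"az": 0,"tx": -30,"ty": 40,"tz": 0,"hand": 0.6},
  {"ax": 0,"ay": 0,"az": 0,"tx": -30,"ty": 40,"tz": 0,"hand": 0.6},
  {"ax": 0,"ay": 0,"az": 0,"tx": -20,"ty": 25,"tz": 0,"hand": 0.6},
])

```text
clock: 11.22
eef_pos: [0.6452, -0.1679, 0.1183]
tcp_rot: [-2.222, -2.22, 0.0]
force: [0.7, -0.4, 0.3]
opening: 0.796
grip_force: 0.0
```

```bash
cat >> h.py <<'E'
def look(tag,items):
    im=get_image("top");W=cloud(im);np.savez("last.npz",W=W,px=im["pixels"])
    for n,b,z0,z1 in items:
        try: print(n,meas(W,b,z0,z1))
        except Exception as e: print(n,"fail")
    return im,W
FOOT=(215,290,240,315)
E
python3 - <<'E'
from h import *
go(645.7,-167.4,80,90)
look("",[("stack a",FOOT,.062,.075),("foot",FOOT,.04,.055),("bat",FOOT,.005,.02),("c",(326,362,172,210),.016,.03),("d",(226,258,170,202),.016,.03),("traybung",(142,190,250,290),.012,.06)])
E
```

```text
clk 11.2 pos [ 645.2 -167.9  118.3] yaw 89.95 az -0.05 t [ 0.5  0.5 38.3] tilt [-0.0001 -0.    ] open 0.796 grip 0.0 F [ 0.7 -0.4  0.3]
stack a [439.2  42.6  65.5  67.6 657. ]
foot [439.5  43.6  93.4  46.  665. ]
bat [438.4  44.9 120.5  12.4 831. ]
c [ 645.9 -144.    68.1   22.3   53. ]
d [655.4  73.8  44.4  21.7 248. ]
traybung [446.4 240.6  38.2  49.8 441. ]
```

>>> send_rows([
  {"ax": 0,"ay": 0,"az": 0,"tx": 0.5,"ty": 0.5,"tz": 40,"hand": 0.6},
  {"ax": 0,"ay": 0,"az": 0,"tx": 0,"ty": 0,"tz": 40,"hand": 0.6},
  {"ax": 0,"ay": 0,"az": 0,"tx": 0,"ty": 0,"tz": 34,"hand": 0.6},
  {"ax": 0,"ay": 0,"az": 0,"tx": 0,"ty": 0,"tz": 0,"hand": 0.6},
  {"ax": 0,"ay": 0,"az": 0,"tx": 0,"ty": 0,"tz": 0,"hand": -1},
])

```text
clock: 11.9
eef_pos: [0.6451, -0.1659, 0.0067]
tcp_rot: [2.22, 2.22, 0.001]
force: [-5.7, 2.3, 12.2]
opening: 0.611
grip_force: 34.1
```

>>> send_rows([
  {"ax": 0,"ay": 0,"az": 0,"tx": 0,"ty": 0,"tz": 0,"hand": -1},
  {"ax": 0,"ay": 0,"az": 0,"tx": 0,"ty": 0,"tz": 0,"hand": -1},
  {"ax": 0,"ay": 0,"az": 0,"tx": 0,"ty": 0,"tz": 0,"hand": -1},
])

```text
clock: 12.28
eef_pos: [0.6454, -0.166, 0.0068]
tcp_rot: [2.219, 2.22, 0.002]
force: [-0.3, 0.3, 5.1]
opening: 0.602
grip_force: 43.2
```

Run:
```python
from h import *
go(439.5,43.5,130,90)
```

```text
clk 12.3 pos [ 645.4 -166.     6.8] yaw 90.00 az 0.00 t [ 209.4 -205.5 -124. ] tilt [ 0.0029 -0.0009] open 0.602 grip 43.2 F [-0.3  0.3  5.1]
```

>>> send_rows([
  {"ax": 0,"ay": 0,"az": 0,"tx": 0,"ty": 0,"tz": -40,"hand": -1},
  {"ax": 0,"ay": 0,"az": 0,"tx": 0,"ty": 0,"tz": -50,"hand": -1},
  {"ax": 0,"ay": 0,"az": 0,"tx": 0,"ty": 0,"tz": -40,"hand": -1},
  {"ax": 0,"ay": 0,"az": 0,"tx": 35,"ty": -34.4,"tz": 0,"hand": -1},
  {"ax": 0,"ay": 0,"az": 0,"tx": 35,"ty": -34.4,"tz": 0,"hand": -1},
])

```text
clock: 12.9
eef_pos: [0.575, -0.0953, 0.1351]
tcp_rot: [2.222, 2.22, 0.001]
force: [0.1, 0.7, -1.0]
opening: 0.605
grip_force: 42.6
```

>>> send_rows([
  {"ax": 0,"ay": 0,"az": 0,"tx": 35,"ty": -34.4,"tz": 0,"hand": -1},
  {"ax": 0,"ay": 0,"az": 0,"tx": 35,"ty": -34.4,"tz": 0,"hand": -1},
  {"ax": 0,"ay": 0,"az": 0,"tx": 35,"ty": -34.4,"tz": 0,"hand": -1},
  {"ax": 0,"ay": 0,"az": 0,"tx": 35.6,"ty": -34.4,"tz": 0,"hand": -1},
  {"ax": 0,"ay": 0,"az": 0,"tx": 0,"ty": 0,"tz": 30,"hand": -1},
])

```text
clock: 13.52
eef_pos: [0.438, 0.0469, 0.1074]
tcp_rot: [2.215, 2.222, 0.008]
force: [1.5, -0.4, -1.4]
opening: 0.601
grip_force: 42.6
```

>>> send_rows([
  {"ax": 0,"ay": 0,"az": 0,"tx": 0,"ty": 0,"tz": 18,"hand": -1},
  {"ax": 0,"ay": 0,"az": 0,"tx": 0,"ty": 0,"tz": 0,"hand": -1},
  {"ax": 0,"ay": 0,"az": 0,"tx": 0,"ty": 0,"tz": 0,"hand": -1},
  {"ax": 0,"ay": 0,"az": 0,"tx": 0,"ty": 0,"tz": 0,"hand": -1},
])

```text
clock: 14.02
eef_pos: [0.4387, 0.0445, 0.0878]
tcp_rot: [2.222, 2.22, 0.002]
force: [-0.9, 0.2, -0.9]
opening: 0.601
grip_force: 42.6
```

Run:
```python
from h import *
go(439.2,44.6,75,90)
W=cloud(get_image("scene"));m=(abs(W[...,0]-.44)<.05)&(abs(W[...,1]-.044)<.05)&(W[...,2]>.04)&(W[...,2]<.14)
h,e=np.histogram(W[m][:,2]*1000,bins=np.arange(40,142,4)); print(dict(zip(e.astype(int).tolist(),h.tolist())))
```

```text
clk 14.0 pos [438.7  44.5  87.8] yaw 89.96 az -0.04 t [ 0.1  0.5 12.8] tilt [0.0014 0.0001] open 0.601 grip 42.6 F [-0.9  0.2 -0.9]
{40: 70, 44: 292, 48: 45, 52: 54, 56: 46, 60: 62, 64: 148, 68: 111, 72: 0, 76: 0, 80: 17, 84: 38, 88: 38, 92: 46, 96: 64, 100: 172, 104: 53, 108: 35, 112: 41, 116: 32, 120: 35, 124: 32, 128: 28, 132: 33, 136: 44}
```

>>> send_rows([
  {"ax": 0,"ay": 0,"az": 0,"tx": 0,"ty": 0.6,"tz": 9,"hand": -1},
  {"ax": 0,"ay": 0,"az": 0,"tx": 0,"ty": 0,"tz": 3,"hand": -1},
  {"ax": 0,"ay": 0,"az": 0,"tx": 0,"ty": 0,"tz": 1,"hand": -1},
  {"ax": 0,"ay": 0,"az": 0,"tx": 0,"ty": 0,"tz": 0,"hand": -1},
])

```text
clock: 14.58
eef_pos: [0.4384, 0.0448, 0.0747]
tcp_rot: [2.221, 2.221, -0.0]
force: [-3.6, -0.6, 7.4]
opening: 0.602
grip_force: 43.3
```

>>> send_rows([
  {"ax": 0,"ay": 0,"az": 0,"tx": 0,"ty": 0,"tz": 0,"hand": 0.7},
  {"ax": 0,"ay": 0,"az": 0,"tx": 0,"ty": 0,"tz": 0,"hand": 0.7},
  {"ax": 0,"ay": 0,"az": 0,"tx": 0,"ty": 0,"tz": -30,"hand": 0.7},
  {"ax": 0,"ay": 0,"az": 0,"tx": 0,"ty": 0,"tz": -40,"hand": 0.7},
  {"ax": 0,"ay": 0,"az": 0,"tx": 0,"ty": 40,"tz": 0,"hand": 0.5},
])

```text
clock: 15.2
eef_pos: [0.4802, 0.045, 0.1489]
tcp_rot: [2.217, 2.218, 0.01]
force: [0.6, 0.2, 0.8]
opening: 0.75
grip_force: 0.0
```

>>> send_rows([
  {"ax": 0,"ay": 0,"az": 0,"tx": 0,"ty": 44,"tz": 0,"hand": 0.5},
  {"ax": 0,"ay": 0,"az": 0,"tx": 7,"ty": 44,"tz": 0,"hand": 0.5},
  {"ax": 0,"ay": 0,"az": 0,"tx": 10,"ty": 44,"tz": 0,"hand": 0.5},
  {"ax": 0,"ay": 0,"az": 0,"tx": 12,"ty": 44,"tz": 0,"hand": 0.5},
  {"ax": 0,"ay": 0,"az": 0,"tx": 0,"ty": 0,"tz": 40,"hand": 0.5},
])

```text
clock: 15.82
eef_pos: [0.659, 0.0747, 0.1055]
tcp_rot: [2.218, 2.219, 0.008]
force: [-1.1, -1.2, -0.2]
opening: 0.754
grip_force: 0.0
```

Run:
```python
from h import *
go(655.3,73.8,7,90)
im,W=look("",[("stack c",FOOT,.084,.096),("a",FOOT,.062,.075),("foot",FOOT,.04,.055),("d",(226,258,170,202),.016,.03)])
save(im,"top2.png")
```

```text
clk 15.8 pos [659.   74.7 105.5] yaw 90.04 az 0.04 t [-1.  -4.3 98.5] tilt [0.0065 0.0006] open 0.754 grip 0.0 F [-1.1 -1.2 -0.2]
stack c [421.   24.4   2.9  91.5   3. ]
a [416.3  20.6  11.3  67.3  33. ]
foot [439.7  41.5  86.3  45.6 201. ]
d [652.6  97.1  69.1  21.3  42. ]
```

View pics/top2.png

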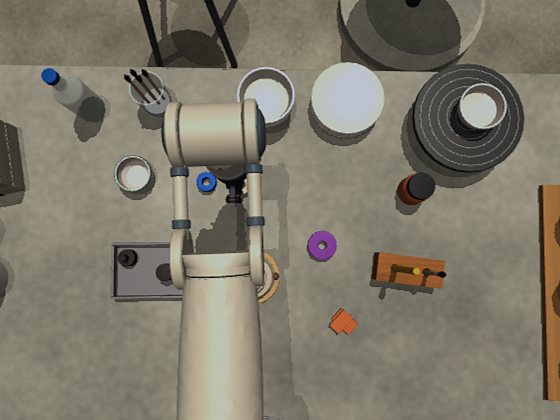

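The top view is mostly covered by the arm. The bung stands in the tray at (165,274), and the blue ring at (206,182) is well clear of ring_d. Now I'll grasp ring_d.

>>> send_rows([
  {"ax": 0,"ay": 0,"az": 0,"tx": -0.5,"ty": -0.5,"tz": 40,"hand": 0.5},
  {"ax": 0,"ay": 0,"az": 0,"tx": 0,"ty": 0,"tz": 20,"hand": 0.5},
  {"ax": 0,"ay": 0,"az": 0,"tx": 0,"ty": 0,"tz": 0,"hand": 0.5},
  {"ax": 0,"ay": 0,"az": 0,"tx": 0,"ty": 0,"tz": 0,"hand": 0.5},
])

```text
clock: 16.38
eef_pos: [0.6548, 0.0733, 0.0458]
tcp_rot: [2.22, 2.22, 0.003]
force: [0.7, 0.2, -0.0]
opening: 0.747
grip_force: 0.0
```

Run:
```python
from h import *
go(655.3,73.8,8.5,90)
```

```text
clk 16.4 pos [654.8  73.3  45.8] yaw 90.00 az -0.00 t [ 0.5  0.4 37.3] tilt [0.0025 0.0001] open 0.747 grip 0.0 F [ 0.7  0.2 -0. ]
```

>>> send_rows([
  {"ax": 0,"ay": 0,"az": 0,"tx": 0.5,"ty": 0.4,"tz": 30,"hand": 0.5},
  {"ax": 0,"ay": 0,"az": 0,"tx": 0,"ty": 0,"tz": 7,"hand": 0.5},
  {"ax": 0,"ay": 0,"az": 0,"tx": 0,"ty": 0,"tz": 0,"hand": 0.5},
  {"ax": 0,"ay": 0,"az": 0,"tx": 0,"ty": 0,"tz": 0,"hand": -1},
  {"ax": 0,"ay": 0,"az": 0,"tx": 0,"ty": 0,"tz": 0,"hand": -1},
])

```text
clock: 17.0
eef_pos: [0.6556, 0.0739, 0.0091]
tcp_rot: [2.22, 2.22, 0.004]
force: [0.7, -0.3, 6.1]
opening: 0.53
grip_force: 41.2
```

>>> send_rows([
  {"ax": 0,"ay": 0,"az": 0,"tx": 0,"ty": 0,"tz": 0,"hand": -1},
  {"ax": 0,"ay": 0,"az": 0,"tx": 0,"ty": 0,"tz": 0,"hand": -1},
])

```text
clock: 17.25
eef_pos: [0.6557, 0.0739, 0.0091]
tcp_rot: [2.22, 2.22, 0.004]
force: [-0.7, -0.4, 6.3]
opening: 0.533
grip_force: 41.3
```

Run:
```python
from h import *
go(439.3,43.5,150,90)
im=get_image("scene");save(im,"scene2.png");W=cloud(im)
print("c",meas(W,(205,290,120,210),.087,.094),"a",meas(W,(205,290,120,210),.065,.071),"foot",meas(W,(205,290,120,210),.044,.048))
c=cv2.resize(im["pixels"][100:300,170:420][:,:,::-1],None,fx=3,fy=3);cv2.imwrite("pics/crop2.png",c)
```

```text
clk 17.2 pos [655.7  73.9   9.1] yaw 90.00 az 0.00 t [ -30.4 -215.9 -141.7] tilt [0.0035 0.0002] open 0.533 grip 41.3 F [-0.7 -0.4  6.3]
c [439.9  42.4  50.1  89.9 215. ] a [439.1  43.8  63.2  68.  152. ] foot [440.2  43.5  89.4  46.  297. ]
```

View pics/crop2.png

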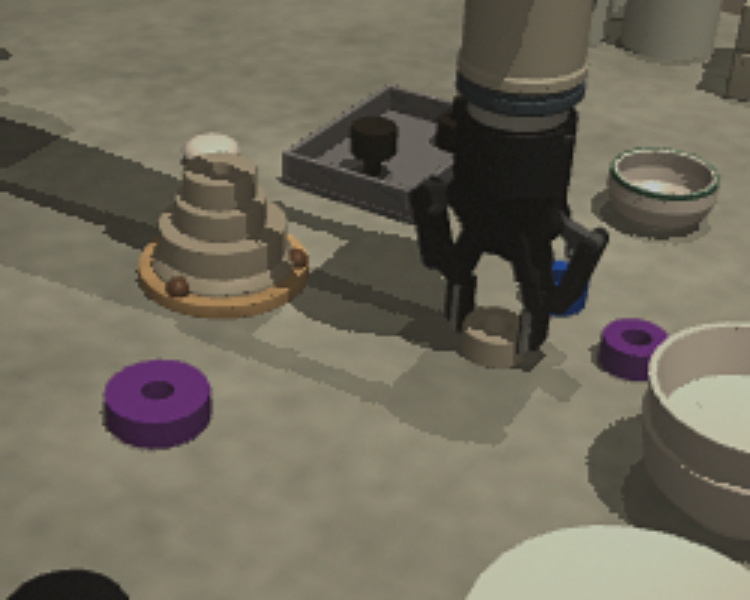

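The crop shows foot, ring_a and ring_c stacked at (220,220), the bung upright in the tray at (373,145), and ring_d held at (495,335). Next I carry ring_d to the stack.

>>> send_rows([
  {"ax": 0,"ay": 0,"az": 0,"tx": 0,"ty": 0,"tz": -40,"hand": -1},
  {"ax": 0,"ay": 0,"az": 0,"tx": 0,"ty": 0,"tz": -50,"hand": -1},
  {"ax": 0,"ay": 0,"az": 0,"tx": 0,"ty": 0,"tz": -50,"hand": -1},
  {"ax": 0,"ay": 0,"az": 0,"tx": -5,"ty": -36,"tz": 0,"hand": -1},
  {"ax": 0,"ay": 0,"az": 0,"tx": -5.4,"ty": -36,"tz": 0,"hand": -1},
])

```text
clock: 17.92
eef_pos: [0.5821, 0.0634, 0.1478]
tcp_rot: [2.22, 2.221, 0.002]
force: [0.4, -0.3, 0.4]
opening: 0.531
grip_force: 41.3
```

>>> send_rows([
  {"ax": 0,"ay": 0,"az": 0,"tx": -5,"ty": -36,"tz": 0,"hand": -1},
  {"ax": 0,"ay": 0,"az": 0,"tx": -5,"ty": -36,"tz": 0,"hand": -1},
  {"ax": 0,"ay": 0,"az": 0,"tx": -5,"ty": -36,"tz": 0,"hand": -1},
  {"ax": 0,"ay": 0,"az": 0,"tx": -5,"ty": -36,"tz": 0,"hand": -1},
  {"ax": 0,"ay": 0,"az": 0,"tx": 0,"ty": 0,"tz": 20,"hand": -1},
])

```text
clock: 18.55
eef_pos: [0.4384, 0.0433, 0.1287]
tcp_rot: [2.219, 2.219, 0.006]
force: [1.1, 0.6, -0.9]
opening: 0.532
grip_force: 41.3
```

>>> send_rows([
  {"ax": 0,"ay": 0,"az": 0,"tx": 0,"ty": 0,"tz": 18,"hand": -1},
  {"ax": 0,"ay": 0,"az": 0,"tx": 0,"ty": 0,"tz": 0,"hand": -1},
  {"ax": 0,"ay": 0,"az": 0,"tx": 0,"ty": 0,"tz": 0,"hand": -1},
  {"ax": 0,"ay": 0,"az": 0,"tx": 0,"ty": 0,"tz": 0,"hand": -1},
])

```text
clock: 19.05
eef_pos: [0.439, 0.0435, 0.1093]
tcp_rot: [2.221, 2.221, 0.001]
force: [0.5, -0.5, 0.1]
opening: 0.53
grip_force: 41.3
```

Run:
```python
from h import *
go(439.5,43.4,99,90)
```

```text
clk 19.1 pos [439.   43.5 109.3] yaw 90.00 az 0.00 t [-0.1  0.4 10.3] tilt [0.0005 0.    ] open 0.530 grip 41.3 F [ 0.5 -0.5  0.1]
```

>>> send_rows([
  {"ax": 0,"ay": 0,"az": 0,"tx": 0,"ty": 0.3,"tz": 6,"hand": -1},
  {"ax": 0,"ay": 0,"az": 0,"tx": 0,"ty": 0,"tz": 3,"hand": -1},
  {"ax": 0,"ay": 0,"az": 0,"tx": 0,"ty": 0,"tz": 1.5,"hand": -1},
  {"ax": 0,"ay": 0,"az": 0,"tx": 0,"ty": 0,"tz": 0,"hand": -1},
])

```text
clock: 19.55
eef_pos: [0.4388, 0.0434, 0.0991]
tcp_rot: [2.221, 2.221, 0.001]
force: [-2.8, 0.0, 4.5]
opening: 0.533
grip_force: 41.7
```

>>> send_rows([
  {"ax": 0,"ay": 0,"az": 0,"tx": 0,"ty": 0,"tz": 0,"hand": 0.6},
  {"ax": 0,"ay": 0,"az": 0,"tx": 0,"ty": 0,"tz": 0,"hand": 0.6},
  {"ax": 0,"ay": 0,"az": 0,"tx": 0,"ty": 0,"tz": -40,"hand": 0.6},
  {"ax": 0,"ay": 0,"az": 0,"tx": 0,"ty": 0,"tz": -50,"hand": 0.6},
  {"ax": 0,"ay": 0,"az": 0,"tx": 0,"ty": 0,"tz": -50,"hand": 0.2},
])

```text
clock: 20.18
eef_pos: [0.4385, 0.0435, 0.2393]
tcp_rot: [-2.221, -2.221, 0.001]
force: [0.4, 0.3, 0.2]
opening: 0.61
grip_force: 0.0
```

>>> send_rows([
  {"ax": 0,"ay": 0,"az": 0,"tx": -50,"ty": 0,"tz": 0,"hand": 0},
  {"ax": 0,"ay": 0,"az": 0,"tx": -50,"ty": 0,"tz": 0,"hand": 0},
  {"ax": 0,"ay": 0,"az": 0,"tx": -50,"ty": 0,"tz": 0,"hand": 0},
  {"ax": 0,"ay": 0,"az": 0,"tx": -50,"ty": 0,"tz": 0,"hand": 0},
  {"ax": 0,"ay": 0,"az": 0,"tx": 0,"ty": 0,"tz": 0,"hand": 0},
])

```text
clock: 20.8
eef_pos: [0.4383, -0.1593, 0.2374]
tcp_rot: [-2.226, -2.215, 0.002]
force: [-0.5, 0.5, -0.4]
opening: 0.498
grip_force: 0.0
```

Run:
```python
from h import *
go(470,-279,240,90)
im,W=look("",[("d",FOOT,.106,.118),("c",FOOT,.084,.096),("a",FOOT,.062,.075),("foot",FOOT,.04,.055)])
s=get_image("scene");save(s,"scene3.png");Ws=cloud(s)
B=(205,290,100,210)
for n,a,b in[("d",.109,.117),("c",.087,.094),("a",.065,.071)]: print(n,meas(Ws,B,a,b))
# tube from both cams: brass upright points near (470,-279)
for nm,w in(("top",W),("scene",Ws)):
    m=(abs(w[...,0]-.47)<.03)&(abs(w[...,1]+.279)<.025)&(w[...,2]>.06)
    P=w[m]
    for a in range(60,210,25):
        Q=P[(P[:,2]*1000>=a)&(P[:,2]*1000<a+25)]
        if len(Q)>4: print(nm,a,np.round(np.median(Q,0)*1000,1),np.round((Q.max(0)-Q.min(0))*1000)[:2])
    print("top z",P[:,2].max())
c=cv2.resize(s["pixels"][110:330,50:330][:,:,::-1],None,fx=2.7,fy=2.7);cv2.imwrite("pics/crop3.png",c)
```

```text
clk 20.8 pos [ 438.3 -159.3  237.4] yaw 89.71 az -0.29 t [-119.6   32.3   -2.6] tilt [-0.0014 -0.0001] open 0.498 grip 0.0 F [-0.5  0.5 -0.4]
d [439.4  43.1  44.5 111.9 309. ]
c [438.6  43.3  50.7  89.2  97. ]
a [439.2  42.6  65.5  67.6 249. ]
foot [439.5  43.6  93.5  45.8 660. ]
d [440.   43.5  43.9 111.7 165. ]
c [438.6  44.1  50.   90.   99. ]
a [439.4  43.7  63.   67.9 150. ]Traceback (most recent call last):
  File "<stdin>", line 14, in <module>
    return umr_maximum(a, axis, None, out, keepdims, initial, where)
ValueError: zero-size array to reduction operation maximum which has no identity
```

The stack is aligned to about 1 mm. Now the tube, from the scene camera.

Run:
```python
from h import *
s=get_image("scene");w=cloud(s)
m=(abs(w[...,0]-.47)<.03)&(abs(w[...,1]+.279)<.025)&(w[...,2]>.06)
P=w[m];C=np.array([.965,-.594])
for a in range(60,210,25):
    Q=P[(P[:,2]*1000>=a)&(P[:,2]*1000<a+25)]
    if len(Q)>4:
        q=np.median(Q,0)[:2]; d=q-C; print(a,len(Q),np.round((q+d/np.hypot(*d)*.006)*1000,1),np.round((Q.max(0)-Q.min(0))*1000)[:2])
print("top z",P[:,2].max())
c=cv2.resize(s["pixels"][110:330,50:330][:,:,::-1],None,fx=2.7,fy=2.7);cv2.imwrite("pics/crop3.png",c)
```

```text
60 111 [ 466.4 -281.3] [13. 14.]
85 117 [ 466.5 -281. ] [11. 14.]
110 127 [ 466.2 -281.1] [12. 14.]
135 134 [ 466.6 -280.8] [13. 14.]
160 144 [ 466.5 -280.8] [12. 14.]
185 151 [ 466.  -280.3] [15. 15.]
top z 0.2052310090937969
```

View pics/crop3.png

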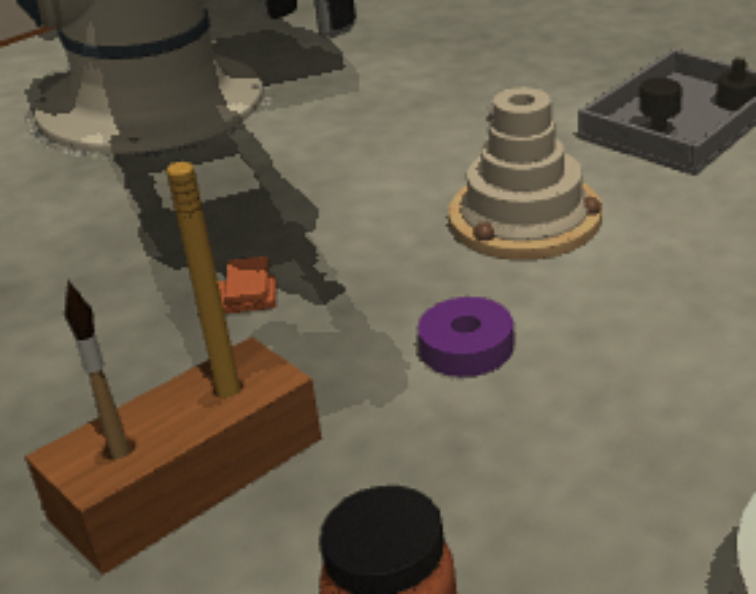

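The crop shows the tube upright at (210,280), the brush at (95,370) and the full stack at (522,170). I grip the tube near its top, with the TCP at z of about 0.144.

>>> send_rows([
  {"ax": 0,"ay": 0,"az": -0.3,"tx": -40,"ty": 9,"tz": -5,"hand": 0},
  {"ax": 0,"ay": 0,"az": 0,"tx": -40,"ty": 9,"tz": 0,"hand": 0},
  {"ax": 0,"ay": 0,"az": 0,"tx": -41,"ty": 10,"tz": 0,"hand": 0},
  {"ax": 0,"ay": 0,"az": 0,"tx": 0,"ty": 0,"tz": 0,"hand": 0},
  {"ax": 0,"ay": 0,"az": 0,"tx": 0,"ty": 0,"tz": 0,"hand": 0},
])

```text
clock: 21.58
eef_pos: [0.4676, -0.276, 0.2433]
tcp_rot: [-2.213, -2.229, -0.001]
force: [-0.6, -0.2, -0.2]
opening: 0.498
grip_force: 0.0
```

Run:
```python
from h import *
go(466.3,-281,144,90)
```

```text
clk 21.6 pos [ 467.6 -276.   243.3] yaw 90.39 az 0.39 t [-5.1 -1.3 99.3] tilt [-0.0001  0.0007] open 0.498 grip 0.0 F [-0.6 -0.2 -0.2]
```

>>> send_rows([
  {"ax": 0,"ay": 0,"az": 0.3,"tx": -5,"ty": -1.2,"tz": 0,"hand": 0},
  {"ax": 0,"ay": 0,"az": 0,"tx": 0,"ty": 0,"tz": 30,"hand": 0},
  {"ax": 0,"ay": 0,"az": 0,"tx": 0,"ty": 0,"tz": 40,"hand": 0},
  {"ax": 0,"ay": 0,"az": 0,"tx": 0,"ty": 0,"tz": 29,"hand": 0},
  {"ax": 0,"ay": 0,"az": 0,"tx": 0,"ty": 0,"tz": 0,"hand": 0},
])

```text
clock: 22.2
eef_pos: [0.4649, -0.281, 0.1419]
tcp_rot: [-2.217, -2.219, 0.001]
force: [-0.1, 0.5, 0.1]
opening: 0.499
grip_force: 0.0
```

Run:
```python
from h import *
go(466.3,-281,144,90)
```

```text
clk 22.2 pos [ 464.9 -281.   141.9] yaw 90.05 az 0.05 t [-0.   1.4 -2.1] tilt [-0.0039  0.0027] open 0.499 grip 0.0 F [-0.1  0.5  0.1]
```

>>> send_rows([
  {"ax": 0,"ay": 0,"az": 0,"tx": 0,"ty": 1,"tz": 0,"hand": 0},
  {"ax": 0,"ay": 0,"az": 0,"tx": 0,"ty": 0,"tz": 0,"hand": -1},
  {"ax": 0,"ay": 0,"az": 0,"tx": 0,"ty": 0,"tz": 0,"hand": -1},
  {"ax": 0,"ay": 0,"az": 0,"tx": 0,"ty": 0,"tz": 0,"hand": -1},
  {"ax": 0,"ay": 0,"az": 0,"tx": 0,"ty": 0,"tz": 0,"hand": -1},
], squeeze=50)

```text
clock: 22.82
eef_pos: [0.4671, -0.283, 0.1462]
tcp_rot: [2.22, 2.22, -0.0]
force: [-1.6, 0.7, 6.3]
opening: 0.147
grip_force: 48.7
```

>>> send_rows([
  {"ax": 0,"ay": 0,"az": 0,"tx": 0,"ty": 0,"tz": -25,"hand": -1},
  {"ax": 0,"ay": 0,"az": 0,"tx": 0,"ty": 0,"tz": -35,"hand": -1},
  {"ax": 0,"ay": 0,"az": 0,"tx": 0,"ty": 0,"tz": -35,"hand": -1},
  {"ax": 0,"ay": 0,"az": 0,"tx": 0,"ty": 0,"tz": -35,"hand": -1},
  {"ax": 0,"ay": 0,"az": 0,"tx": 0,"ty": 0,"tz": 0,"hand": -1},
])

```text
clock: 23.45
eef_pos: [0.4679, -0.283, 0.2781]
tcp_rot: [2.217, 2.217, 0.002]
force: [0.5, -0.3, -1.1]
opening: 0.148
grip_force: 48.9
```

>>> send_rows([
  {"ax": 0,"ay": 0,"az": 0,"tx": 45,"ty": 0,"tz": 0,"hand": -1},
  {"ax": 0,"ay": 0,"az": 0,"tx": 45,"ty": 0,"tz": 0,"hand": -1},
  {"ax": 0,"ay": 0,"az": 0,"tx": 45,"ty": 0,"tz": 0,"hand": -1},
  {"ax": 0,"ay": 0,"az": 0,"tx": 0,"ty": 0,"tz": 0,"hand": -1},
  {"ax": 0,"ay": 0,"az": 0,"tx": 0,"ty": 0,"tz": 0,"hand": -1},
])

```text
clock: 24.08
eef_pos: [0.4669, -0.1477, 0.2733]
tcp_rot: [-2.221, -2.221, 0.001]
force: [-0.1, -0.7, -1.5]
opening: 0.152
grip_force: 48.9
```

```bash
cat > tube.py <<'E'
from h import *
def tube(lo=.0,n=25):
    s=get_image("scene");w=cloud(s);e=observe()["eef_pos"];C=np.array([.965,-.594])
    m=(abs(w[...,0]-e[0])<.03)&(abs(w[...,1]-e[1])<.03)&(w[...,2]>lo)&(w[...,2]<e[2]-.01)
    P=w[m];P=P[np.isfinite(P[:,0])];zb=P[:,2].min()*1000;print("bottom",np.round(zb,1))
    for a in np.arange(zb,e[2]*1000-10,n):
        Q=P[(P[:,2]*1000>=a)&(P[:,2]*1000<a+n)]
        if len(Q)>4:
            q=np.median(Q,0)[:2]; d=q-C; print(int(a),len(Q),np.round((q+d/np.hypot(*d)*.006-e[:2])*1000,1))
    return s
E
python3 - <<'E'
from tube import *
go(439.3,43.4,265,90)
s=tube(.08)
B=(205,290,100,210);W=cloud(s)
for n,a,b in[("d",.109,.117),("c",.087,.094),("a",.065,.071)]: print(n,meas(W,B,a,b))
E
```

```text
clk 24.1 pos [ 466.9 -147.7  273.3] yaw 90.02 az 0.02 t [191.1 -27.5   8.3] tilt [-0.0012 -0.    ] open 0.152 grip 48.9 F [-0.1 -0.7 -1.5]
bottom 141.5
141 90 [-0.3  2.4]
166 110 [0.6 2.3]
191 115 [0.5 2.3]
216 121 [0.6 2.2]
241 113 [0.6 2.3]
d [439.8  43.6  44.3 111.8 164. ]
c [438.2  44.2  50.4  89.8 101. ]
a [439.4  43.8  62.9  67.8 146. ]
```

>>> send_rows([
  {"ax": 0,"ay": 0,"az": 0,"tx": 45,"ty": -7,"tz": 0,"hand": -1},
  {"ax": 0,"ay": 0,"az": 0,"tx": 45,"ty": -7,"tz": 0,"hand": -1},
  {"ax": 0,"ay": 0,"az": 0,"tx": 45,"ty": -7,"tz": 0,"hand": -1},
  {"ax": 0,"ay": 0,"az": 0,"tx": 40,"ty": -7,"tz": 0,"hand": -1},
  {"ax": 0,"ay": 0,"az": 0,"tx": 13.5,"ty": 0,"tz": 0,"hand": -1},
])

```text
clock: 24.75
eef_pos: [0.439, 0.0417, 0.2741]
tcp_rot: [-2.221, -2.222, 0.0]
force: [-0.4, 0.2, -1.8]
opening: 0.146
grip_force: 48.9
```

>>> send_rows([
  {"ax": 0,"ay": 0,"az": 0,"tx": 0,"ty": 0,"tz": 12,"hand": -1},
  {"ax": 0,"ay": 0,"az": 0,"tx": 0,"ty": 0,"tz": 0,"hand": -1},
  {"ax": 0,"ay": 0,"az": 0,"tx": 0,"ty": 0,"tz": 0,"hand": -1},
  {"ax": 0,"ay": 0,"az": 0,"tx": 0,"ty": 0,"tz": 0,"hand": -1},
])

```text
clock: 25.25
eef_pos: [0.4392, 0.0403, 0.2624]
tcp_rot: [2.223, 2.22, 0.0]
force: [-0.4, 0.1, -1.1]
opening: 0.148
grip_force: 48.9
```

Run:
```python
from tube import *
go(438.9,41.2,160,90)
s=tube(.118)
B=(205,290,100,210);W=cloud(s)
for n,a,b in[("d",.109,.1155),("c",.087,.094)]: print(n,meas(W,B,a,b))
c=cv2.resize(s["pixels"][40:230,170:320][:,:,::-1],None,fx=3,fy=3);cv2.imwrite("pics/crop4.png",c)
```

```text
clk 25.2 pos [439.2  40.3 262.4] yaw 89.93 az -0.07 t [  0.9  -0.3 102.4] tilt [ 0.0002 -0.0001] open 0.148 grip 48.9 F [-0.4  0.1 -1.1]
bottom 131.6
131 63 [0.1 1.6]
156 76 [0.4 1.6]
181 81 [0.2 1.9]
206 82 [0.8 1.4]
231 74 [0.3 1.2]
d [440.1  43.3  43.7 112.  161. ]
c [438.6  44.1  49.7  89.9 101. ]
```

View pics/crop4.png

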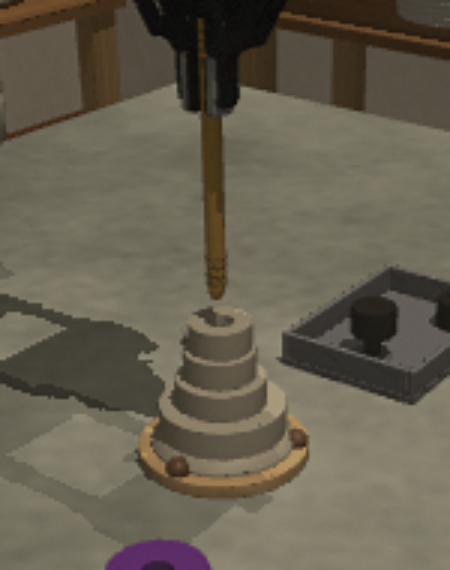

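The tube tip at (216,297) hangs just above the hole at (221,317). I shift +1.5 mm in y and lower in steps.

>>> send_rows([
  {"ax": 0,"ay": 0,"az": 0,"tx": 1.5,"ty": 0,"tz": 0,"hand": -1},
  {"ax": 0,"ay": 0,"az": 0,"tx": 0,"ty": 0,"tz": 10,"hand": -1},
  {"ax": 0,"ay": 0,"az": 0,"tx": 0,"ty": 0,"tz": 10,"hand": -1},
  {"ax": 0,"ay": 0,"az": 0,"tx": 0,"ty": 0,"tz": 10,"hand": -1},
  {"ax": 0,"ay": 0,"az": 0,"tx": 0,"ty": 0,"tz": 0,"hand": -1},
])

```text
clock: 25.92
eef_pos: [0.4385, 0.0426, 0.2308]
tcp_rot: [-2.22, -2.22, 0.003]
force: [-0.0, 0.0, -1.1]
opening: 0.149
grip_force: 48.9
```

Run:
```python
from tube import *
go(439.2,41.8,153,90)
s=tube(.118)
B=(205,290,100,210);W=cloud(s)
for n,a,b in[("c",.087,.094),("a",.065,.071)]: print(n,meas(W,B,a,b))
```

```text
clk 25.9 pos [438.5  42.6 230.8] yaw 90.01 az 0.01 t [-0.8  0.9 77.8] tilt [-0.0023 -0.    ] open 0.149 grip 48.9 F [-0.   0.  -1.1]
bottom 118.2
118 76 [-0.4  1.9]
143 78 [0.1 3. ]
168 67 [-0.2  2.1]
193 85 [0.1 1.8]
218 11 [0.8 2. ]
c [438.9  44.1  50.2  90.  106. ]
a [438.9  43.7  63.4  67.9 155. ]
```

No contact force, and the tip is inside the top ring. Continuing down.

>>> send_rows([
  {"ax": 0,"ay": 0,"az": 0,"tx": -0.8,"ty": 0.8,"tz": 6,"hand": -1},
  {"ax": 0,"ay": 0,"az": 0,"tx": 0,"ty": 0,"tz": 8,"hand": -1},
  {"ax": 0,"ay": 0,"az": 0,"tx": 0,"ty": 0,"tz": 8,"hand": -1},
  {"ax": 0,"ay": 0,"az": 0,"tx": 0,"ty": 0,"tz": 8,"hand": -1},
  {"ax": 0,"ay": 0,"az": 0,"tx": 0,"ty": 0,"tz": 0,"hand": -1},
])

```text
clock: 26.6
eef_pos: [0.4394, 0.0417, 0.2012]
tcp_rot: [-2.221, -2.221, 0.002]
force: [0.2, 0.4, -0.7]
opening: 0.148
grip_force: 48.9
```

>>> send_rows([
  {"ax": 0,"ay": 0,"az": 0,"tx": 0,"ty": 0,"tz": 8,"hand": -1},
  {"ax": 0,"ay": 0,"az": 0,"tx": 0,"ty": 0,"tz": 8,"hand": -1},
  {"ax": 0,"ay": 0,"az": 0,"tx": 0,"ty": 0,"tz": 6,"hand": -1},
  {"ax": 0,"ay": 0,"az": 0,"tx": 0,"ty": 0,"tz": 0,"hand": -1},
])

```text
clock: 27.1
eef_pos: [0.4395, 0.0417, 0.1795]
tcp_rot: [-2.221, -2.221, 0.001]
force: [-1.0, 0.4, 0.1]
opening: 0.147
grip_force: 48.9
```

Run:
```python
from tube import *
go(439.2,41.8,153,90)
s=tube(.118)
B=(205,290,100,210);W=cloud(s)
for n,a,b in[("d",.109,.1155),("c",.087,.094),("a",.065,.071)]: print(n,meas(W,B,a,b))
```

```text
clk 27.1 pos [439.5  41.7 179.5] yaw 90.00 az 0.00 t [ 0.1 -0.3 26.5] tilt [-0.0012  0.    ] open 0.147 grip 48.9 F [-1.   0.4  0.1]
bottom 118.1
118 70 [0.4 1.9]
143 78 [0.5 1.9]
168 6 [-1.1  1.8]
d [440.1  42.4  41.8 111.9 149. ]
c [439.3  43.8  50.   90.1 103. ]
a [439.4  43.9  63.2  67.8 155. ]
```

>>> send_rows([
  {"ax": 0,"ay": 0,"az": 0,"tx": 0,"ty": 0,"tz": 5,"hand": -1},
  {"ax": 0,"ay": 0,"az": 0,"tx": 0,"ty": 0,"tz": 5,"hand": -1},
  {"ax": 0,"ay": 0,"az": 0,"tx": 0,"ty": 0,"tz": 5,"hand": -1},
  {"ax": 0,"ay": 0,"az": 0,"tx": 0,"ty": 0,"tz": 5,"hand": -1},
  {"ax": 0,"ay": 0,"az": 0,"tx": 0,"ty": 0,"tz": 0,"hand": -1},
])

```text
clock: 27.78
eef_pos: [0.4395, 0.0417, 0.1596]
tcp_rot: [-2.221, -2.221, 0.001]
force: [0.3, 0.2, -1.4]
opening: 0.149
grip_force: 48.9
```

>>> send_rows([
  {"ax": 0,"ay": 0,"az": 0,"tx": 0,"ty": 0,"tz": 2,"hand": -1},
  {"ax": 0,"ay": 0,"az": 0,"tx": 0,"ty": 0,"tz": 2,"hand": -1},
  {"ax": 0,"ay": 0,"az": 0,"tx": 0,"ty": 0,"tz": 0,"hand": -1},
])

```text
clock: 28.15
eef_pos: [0.4397, 0.0418, 0.1561]
tcp_rot: [-2.221, -2.221, 0.0]
force: [-0.3, -0.1, -0.8]
opening: 0.147
grip_force: 48.9
```

Free all the way so far. I'll take the last few millimetres to the bottom.

>>> send_rows([
  {"ax": 0,"ay": 0,"az": 0,"tx": 0,"ty": 0,"tz": 2,"hand": -1},
  {"ax": 0,"ay": 0,"az": 0,"tx": 0,"ty": 0,"tz": 1,"hand": -1},
  {"ax": 0,"ay": 0,"az": 0,"tx": 0,"ty": 0,"tz": 0,"hand": -1},
])

```text
clock: 28.52
eef_pos: [0.4401, 0.0417, 0.1541]
tcp_rot: [2.221, 2.221, 0.002]
force: [-1.6, -0.2, 4.0]
opening: 0.145
grip_force: 49.6
```

Run:
```python
from tube import *
go(439.5,41.8,152,90)
W=cloud(get_image("scene"));m=(abs(W[...,0]-.44)<.012)&(abs(W[...,1]-.0435)<.012)&(W[...,2]>.17)&(W[...,2]<.23);print(np.sort(W[m][:,2])[-5:] if m.any() else 0)
```

```text
clk 28.5 pos [440.1  41.7 154.1] yaw 90.00 az 0.00 t [ 0.1 -0.6  2.1] tilt [0.0013 0.    ] open 0.145 grip 49.6 F [-1.6 -0.2  4. ]
[0.22409593 0.22462649 0.22862693 0.22888871 0.22981721]
```

The tube has touched bottom with a light 4 N. Releasing and backing away.

>>> send_rows([
  {"ax": 0,"ay": 0,"az": 0,"tx": 0,"ty": 0,"tz": 0,"hand": -0.5},
  {"ax": 0,"ay": 0,"az": 0,"tx": 0,"ty": 0,"tz": 0,"hand": 0},
  {"ax": 0,"ay": 0,"az": 0,"tx": 0,"ty": 0,"tz": 0,"hand": 0},
  {"ax": 0,"ay": 0,"az": 0,"tx": 0,"ty": 0,"tz": 0,"hand": 0},
])

```text
clock: 29.08
eef_pos: [0.4398, 0.0417, 0.1531]
tcp_rot: [-2.221, -2.221, 0.0]
force: [-0.1, 0.4, 0.1]
opening: 0.5
grip_force: 0.0
```

>>> send_rows([
  {"ax": 0,"ay": 0,"az": 0,"tx": 0,"ty": 0,"tz": -25,"hand": 0},
  {"ax": 0,"ay": 0,"az": 0,"tx": 0,"ty": 0,"tz": -30,"hand": 0},
  {"ax": 0,"ay": 0,"az": 0,"tx": 0,"ty": 0,"tz": -30,"hand": 0},
  {"ax": 0,"ay": 0,"az": 0,"tx": 0,"ty": 0,"tz": -30,"hand": 0},
  {"ax": 0,"ay": 0,"az": 0,"tx": -40,"ty": 0,"tz": 0,"hand": 0},
])

```text
clock: 29.7
eef_pos: [0.4407, 0.0027, 0.2713]
tcp_rot: [2.214, 2.224, 0.006]
force: [0.6, -0.3, -0.1]
opening: 0.506
grip_force: 0.0
```

>>> send_rows([
  {"ax": 0,"ay": 0,"az": 0,"tx": -50,"ty": 0,"tz": 0,"hand": 0},
  {"ax": 0,"ay": 0,"az": 0,"tx": -50,"ty": 0,"tz": 0,"hand": 0},
  {"ax": 0,"ay": 0,"az": 0,"tx": -40,"ty": 0,"tz": 0,"hand": 0},
  {"ax": 0,"ay": 0,"az": 0,"tx": 0,"ty": 0,"tz": 0,"hand": 0},
  {"ax": 0,"ay": 0,"az": 0,"tx": 0,"ty": 0,"tz": 0,"hand": 0},
])

```text
clock: 30.32
eef_pos: [0.4398, -0.1378, 0.2682]
tcp_rot: [-2.221, -2.221, -0.001]
force: [0.5, 0.1, 0.1]
opening: 0.497
grip_force: 0.0
```

Run:
```python
from h import *
im,W=look("",[("d",FOOT,.106,.118),("c",FOOT,.084,.096),("a",FOOT,.062,.075),("foot",FOOT,.04,.055),("bung",(142,190,250,290),.035,.06)])
s=get_image("scene");w=cloud(s)
m=(abs(w[...,0]-.44)<.025)&(abs(w[...,1]-.0435)<.025)&(w[...,2]>.118)&(w[...,2]<.24);P=w[m]
for a in range(120,215,20):
    Q=P[(P[:,2]*1000>=a)&(P[:,2]*1000<a+20)]
    if len(Q): print(a,np.round(np.median(Q,0)*1000,1))
print("top",P[:,2].max())
B=(205,290,80,210)
for n,a,b in[("d",.109,.1155),("c",.087,.094),("a",.065,.071)]: print(n,meas(w,B,a,b))
c=cv2.resize(s["pixels"][60:330,50:400][:,:,::-1],None,fx=2.2,fy=2.2);cv2.imwrite("pics/crop5.png",c)
```

```text
d [439.3  43.3  44.6 111.6 289. ]
c [438.6  43.3  50.7  89.2  97. ]
a [439.3  42.5  65.4  67.6 246. ]
foot [439.4  43.5  93.5  45.8 655. ]
bung [446.3 240.8  38.   51.5 267. ]
120 [444.7  38.7 129.4]
140 [444.   39.3 151.1]
160 [444.9  39.6 170.1]
180 [445.1  39.1 190.4]
200 [443.5  39.7 206.9]
top 0.21272000761983165
d [440.4  43.7  42.6 111.9 152. ]
c [439.   43.9  50.1  90.  101. ]
a [439.4  43.5  62.4  68.  152. ]
```

View pics/crop5.png

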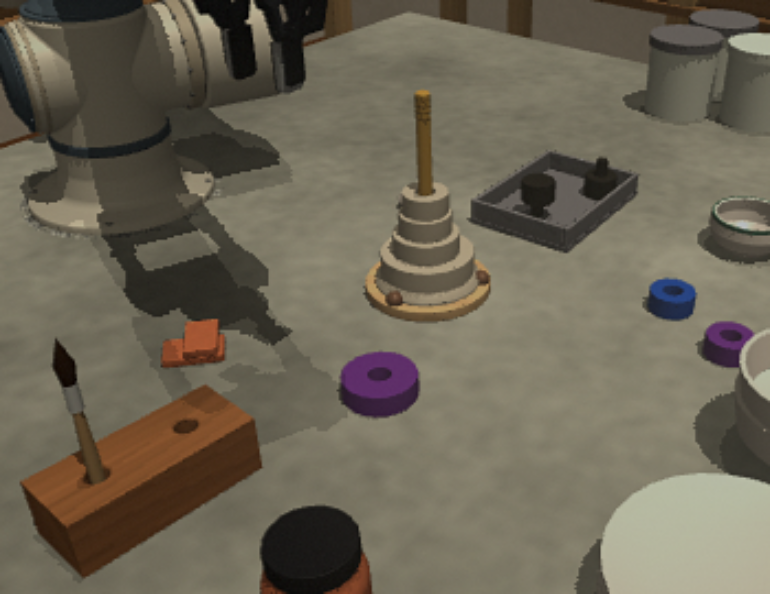

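The crop shows the tube upright through the stack at (424,140), its top at z = 212 mm, which puts the tip on the socket floor. All three rings lie flat and centred, the bung is in the tray at (538,190), and the brush, bowl and jar look undisturbed. Handing in.

```bash
python3 -c "
from cell import job_done; print(job_done())"
```

```text
the job is handed in; nothing more can be done
None
```

The lamp is built and handed in at about 30 s on the robot's clock: bung in the tray, rings a, c and d (the only loose ones there) stacked within about 1 mm of the foot's axis, and the tube standing on the socket floor; no verdict came back.

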